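# Empty the tumbler barrel into a tray and dock the tray

### The arm

A 6-joint arm with a two-finger parallel gripper is mounted at the origin on a cart in front of the work surface, level with it; the furniture and walls round the work are solid. World frame = base frame: x ahead of the robot, y to its left, z up, the work surface at z = 0. Lengths are in m, angles in rad, forces in N, time in s.
With the tool pointing down it reaches from about 0.3 to 0.85 m from the base axis. Payload 5.4 kg.
Tool frame: the origin (TCP) lies at the very end of the fingers, on their centre line; the grasp point (between the pads) lies 19 mm behind it; z points along the fingers, y is the line along which they close (so a half turn about z gives the same grasp; the last joint's range is limited). The gripper opens to 85 mm and grips with 20 to 120 N. Pads are 22 mm wide; open, the fingers measure 114 mm over their backs; the gripper's body (76 mm by 85 mm) begins 54 mm behind the grasp point. The pads swing forward as they close: fully open they stand 13 mm farther back than shut.
Start: joints at [-1.446, 0.158, 1.597, -0, 1.386, -0.21], TCP at [0.189, -0.543, 0.231] pointing down, gripper open.
Joint ranges: [-2.91, 2.91], [-0.94, 2.29], [0.18, 2.7], [-1.29, 4.43], [0.17, 2.64], [-3, 3]. Speed limits (rad/s): [2.57, 2.57, 3.14, 3.14, 3.14, 3.14].

### API

Orientations are given as a rotation vector (axis times angle).
In Python, from bench import robot gives the robot as it stands. The module is installed in compiled form; this text tells all that it offers.
- The arm moves only by the tool servo_tool, never from a script. Its argument "commands" is text: rows parted by semicolons, each of 7 numbers parted by spaces: the turn, a rotation vector about the tool's x, y, z in degrees, then the shift along the tool's x, y, z in m, then the opening, from 0 (shut) to 1 (fully open). A call has exactly 8 rows; each row is the pose to reach, as a shift and turn from the pose commanded when the call began, along the tool's axes at that moment; what a row does not reach only later rows make up. A row lasts 1/8 s, in which the tool goes at most 62.5 mm and 10.7 degrees, less where a joint would pass 70% of its speed; a pose out of reach is approached as far as the arm can. A call with a gripper value outside its range is refused whole. The fingers move at their own pace and stop on an object; "newtons" is the grip in N (left out, the last holds). Time passes only in rows, so rows that repeat a pose let the fingers close, or fill a call up. It gives the time, the measured TCP pose, the force, the opening and the grip force at its end, in the units of the state.
- robot.get_obs(): the state, without advancing time (a new reading comes with each control period).
- robot.snapshot(name): name is "side" or "top" or "wrist"; returns a dict with "img" (384x512x3 uint8, blue, green, red), "vertical_fov" (degrees; the focal length in pixels is half the picture's height over the tangent of half this angle, whatever the lens; pixels are square), "cx", "cy" (the principal point, pixels), "rvec" (rotation vector, rad) and "tvec" (3), from world to camera coordinates, as OpenCV has them. Camera axes: x right, y down, z forward; pixel columns grow to the right and rows downward; lengths in m; the calibration is good to about 2 mm. A picture is of the moment at which its call begins. There is no depth.
- robot.finish_job(): hands the job in; it is judged then, once.
Trained networks look in a picture, given as the dict that the camera call returned (one of the last four; its "shot" number tells which), for a name from the list of things; names that differ only in an ending like _2 or _b are one class to them, and where a whole thing is asked for, a point or a joint stands for the part that bears it (a point fixed in the world has none). Each returns a list of dicts, best first, with "score" (0 to 1); they miss things now and then, are a little off and sometimes report something else, mostly with a low value. They report only what shows in the picture. A call takes as long as a camera call. They do not tell look-alikes from the thing itself.
- robot.cut_out(picture, label): "mask" (384x512 bool, what is visible of it).
- robot.mark_of(picture, label): "location" ([x, y, z] in m, in world coordinates, good to about 4 mm: a listed point, or the origin of a listed thing).
The state is a dict: "t": time; "joint_positions": joint angles; "joint_velocities": joint speeds; "joint_torque": joint torques, N m; "ee_pos": TCP position; "ee_rot": TCP orientation; "wrist_force": force on the tool from outside, world axes, zero at the start; "moment": the same for the moment, N m; "gripper_width": finger opening in m; "grasp_force": force on a finger pad.
Only numpy, scipy, OpenCV 4.12 (cv2) and the standard library are available. Lean on these libraries where they do the work, as an engineer would, in place of code of your own. Each camera call takes 0.05 s, during which the arm holds its last target. There are 200 camera calls.

### The job

Put the white tray (blue tab towards you) below the pouring side of the black barrel and tip the barrel, which has a red lever, so that all three polished stones drop into the tray. Then swing the barrel back fully upright, and only after that slide the loaded tray straight into the white drying dock until it is fully home against the back, with all the stones still in it. Leave the spray bottle, pyramid, tape roll and heart stone alone.

Things in the scene. Friction and masses are not known exactly. Their poses are not given: they have to be found in the camera images.
- stand: Fixed stand: dark steel foot plate (18 to 58 mm behind the hinge axis, 10 mm high) and two leaning legs 76 mm either side that carry a black barrel. Origin on the desk straight below the hinge axis, midway between the legs; the axis runs along its y, 145 mm up. The barrel pours to the stand's -x (robot side). A tray may reach up to 15 mm behind the axis (+x).
- barrel (a joint): Barrel hinge, rad. 0 = upright at its stop; grows tipping to the stand's -x; stop at 2.5 (mouth down, rim 60 mm above desk). Stones slide out mostly beyond 2. Stiff: stays where left. Barrel 110 mm wide, 105 tall (40 below to 65 above the axis), mouth 98 wide. Stones land 0 to 90 mm in front (-x) of the axis, mostly near 50.
- lever_grip (a point): Middle of the lever's red grip, a round bar 16 mm thick, 62 long, parallel to the stand's y, for gripping or pushing from above. It turns with the barrel: in the stand's frame, at hinge angle q, x = 80 sin(1.047 - q), y = 126, z = 145 + 80 cos(1.047 - q) mm, so it swings from behind, up and over to the front.
- barrel_mouth (a point): Centre of the barrel's mouth, in the plane of the rim (moves with the barrel).
- tray: Loose white open tray, 115 mm (its x) by 130 mm (its y), 35 mm high, walls and floor 4 mm, 0.25 kg; origin at the centre of its underside. Its blue pull tab is at its -x end.
- tray_tab (a point): Point on the tray's upright blue pull tab, 40 mm above the desk and 85.5 mm to the tray's -x of its origin. The tab is 24 mm (tray x) by 12 mm (tray y), its top 58 mm above the desk: pinch it from above across its 12 mm.
- dock: Fixed low white drying dock, open to the robot (its -x). Origin on the desk in the middle of its mouth. Opening 138 mm wide, 60 high; back stop 85 mm behind the mouth; outside height 70; flared lips reach 14 mm ahead of the mouth. The tray goes in along +x, tab towards the robot; fully home its origin is 27.5 mm inside the mouth, and 30 mm of tray and the tab stick out.
- stone_green: Loose polished stone, origin at the centre of its underside as built. It starts lying in the barrel. Dark green flat stone 46 x 63 x 22 mm.
- stone_blue: Loose polished stone, origin at the centre of its underside as built. It starts lying in the barrel. Blue tumbled stone 32 x 36 x 20 mm.
- stone_orange: Loose polished stone, origin at the centre of its underside as built. It starts lying in the barrel. Orange tumbled stone 26 x 30 x 18 mm.
- spray_bottle: Bystander: blue spray bottle 72 x 60 x 160 mm, standing; origin under its middle.
- pyramid_honey: Bystander: honey-coloured stone pyramid 55 x 55 x 50 mm; origin under its middle.
- tape_roll: Bystander: roll of tape lying flat, 104 x 102 x 25 mm; origin under its middle.
- heart_rose: Bystander: pink heart stone lying flat, 55 x 58 x 23 mm; origin under its middle.
Things that resemble listed ones, but are neither listed nor needed, are in the scene too. What is meant by the stone_green is not purple, and is the larger of those in its own colour.

How it is judged:
On the way, in this order (a step that is already met when the one before it is completed fails the run):
1. the barrel is tipped over (hinge beyond 1.6 rad) and all three stones are in the tray (value of joint barrel above 1.6 rad and x of stone_green in the frame of tray between -0.06 and 0.06 m and y of stone_green in the frame of tray between -0.067 and 0.067 m and z of stone_green in the frame of tray between -0.005 and 0.065 m and x of stone_blue in the frame of tray between -0.06 and 0.06 m and y of stone_blue in the frame of tray between -0.067 and 0.067 m and z of stone_blue in the frame of tray between -0.005 and 0.065 m and x of stone_orange in the frame of tray between -0.06 and 0.06 m and y of stone_orange in the frame of tray between -0.067 and 0.067 m and z of stone_orange in the frame of tray between -0.005 and 0.065 m), for 0.2 s.
2. the barrel is back upright (hinge below 0.1 rad), the stones in the tray (value of joint barrel below 0.1 rad and x of stone_green in the frame of tray between -0.06 and 0.06 m and y of stone_green in the frame of tray between -0.067 and 0.067 m and z of stone_green in the frame of tray between -0.005 and 0.065 m and x of stone_blue in the frame of tray between -0.06 and 0.06 m and y of stone_blue in the frame of tray between -0.067 and 0.067 m and z of stone_blue in the frame of tray between -0.005 and 0.065 m and x of stone_orange in the frame of tray between -0.06 and 0.06 m and y of stone_orange in the frame of tray between -0.067 and 0.067 m and z of stone_orange in the frame of tray between -0.005 and 0.065 m), for 0.2 s.
3. the loaded tray is fully home in the dock (x of tray in the frame of dock above 0.0195 m and y of tray in the frame of dock between -0.012 and 0.012 m and angle between the x axis of tray and the x axis of dock, either way round below 0.1 rad and angle between tray's own z axis and vertical below 0.06 rad and x of stone_green in the frame of tray between -0.06 and 0.06 m and y of stone_green in the frame of tray between -0.067 and 0.067 m and z of stone_green in the frame of tray between -0.005 and 0.065 m and x of stone_blue in the frame of tray between -0.06 and 0.06 m and y of stone_blue in the frame of tray between -0.067 and 0.067 m and z of stone_blue in the frame of tray between -0.005 and 0.065 m and x of stone_orange in the frame of tray between -0.06 and 0.06 m and y of stone_orange in the frame of tray between -0.067 and 0.067 m and z of stone_orange in the frame of tray between -0.005 and 0.065 m), for 0.2 s.
At the end, for the whole second after the job is handed in: The tray lies flat and at rest in the dock, within 8 mm of the back stop, within 12 mm of its middle line and 0.1 rad of its direction; all three stones lie at rest in the tray; the barrel is upright within 0.1 rad (all of step 3 and value of joint barrel below 0.1 rad and linear speed of tray below 0.02 m/s and linear speed of each of stone_green, stone_blue, stone_orange below 0.03 m/s); the robot touches nothing.
It fails at once if the spray bottle is moved by more than 30 mm (distance of spray_bottle from where it was at the start of the episode above 0.03 m).
It fails at once if the honey-coloured pyramid is moved by more than 30 mm (distance of pyramid_honey from where it was at the start of the episode above 0.03 m).
It fails at once if the tape roll is moved by more than 30 mm (distance of tape_roll from where it was at the start of the episode above 0.03 m).
It fails at once if the pink heart stone is moved by more than 30 mm (distance of heart_rose from where it was at the start of the episode above 0.03 m).
It also fails if it takes over 72 s, if anything falls off the work surface, if the arm or the gripper's body presses on something with over 40 N, if the wrist force passes 120 N, or if a joint passes its speed limit or range.

## Working session

There is one attempt and no reset: what is moved stays moved. The work goes in short steps, Python scripts to look and compute and a tool call to move; the robot and the scene stay as the last step left them, time stands still between calls to the robot, and variables do not carry over. Pictures are saved under pics/ and viewed, at most 10 in all, crops included, and the job is handed in when it is done.

Besides the shell and the picture viewer there is one more tool, called after "Call:" as name(argument=value, ...) on one line, values as JSON. servo_tool: Moves the arm, as the interface text tells. Its arguments: {"type":"object","properties":{"commands":{"type":"string"},"newtons":{"type":"number"}},"required":["commands"]}

```bash
mkdir -p pics
cat > h.py <<'E'
import numpy as np, cv2
from scipy.spatial.transform import Rotation as R
from bench import robot
def K(s):
    f=192/np.tan(np.radians(s["vertical_fov"])/2)
    return np.array([[f,0,s["cx"]],[0,f,s["cy"]],[0,0,1]])
def back(s,uv,z):
    Rm=cv2.Rodrigues(np.array(s["rvec"],float))[0]; t=np.array(s["tvec"],float).ravel()
    c=-Rm.T@t; d=Rm.T@np.linalg.inv(K(s))@np.array([uv[0],uv[1],1.]); return c+d*(z-c[2])/d[2]
def proj(s,p):
    return cv2.projectPoints(np.array(p,float).reshape(-1,3),np.array(s["rvec"],float),np.array(s["tvec"],float),K(s),None)[0].reshape(-1,2)
def marks(s,names):
    for n in names:
        print(n,[(np.round(m["location"],3).tolist(),round(float(m["score"]),2)) for m in robot.mark_of(s,n)[:3]])
E
python3 - <<'E'
from h import *
o=robot.get_obs(); print(o["t"],o["ee_pos"],o["ee_rot"],R.from_rotvec(o["ee_rot"]).as_matrix().round(3).tolist())
names="stand lever_grip barrel_mouth tray tray_tab dock stone_green spray_bottle pyramid_honey tape_roll heart_rose".split()
ims=[]
for v in ("top","side"):
    s=robot.snapshot(v); ims.append(s["img"]); print(v); marks(s,names)
    c=cv2.Rodrigues(np.array(s["rvec"],float))[0]; print("cam",(-c.T@np.array(s["tvec"],float).ravel()).round(2))
    cv2.imwrite(f"pics/{v}0.png",cv2.resize(s["img"],(800,600),interpolation=cv2.INTER_CUBIC))
E
```

```text
0.0 [ 0.18884315 -0.54247673  0.23032322] [-3.09584849e+00 -5.23100922e-01 -1.53780534e-04] [[0.944, 0.329, -0.0], [0.329, -0.944, 0.002], [0.0, -0.002, -1.0]]
top
stand [([0.596, 0.083, -0.002], 0.78)]
lever_grip [([0.672, 0.2, 0.187], 0.89)]
barrel_mouth [([0.587, 0.085, 0.212], 0.65)]
tray [([0.468, 0.27, 0.005], 0.89)]
tray_tab [([0.383, 0.262, 0.043], 0.57)]
dock []
stone_green [([0.596, 0.478, -0.001], 0.69), ([0.464, 0.491, 0.002], 0.62), ([0.423, 0.416, -0.002], 0.57)]
spray_bottle [([0.56, -0.411, -0.003], 0.88)]
pyramid_honey [([0.411, -0.349, -0.0], 0.66)]
tape_roll [([0.593, 0.48, -0.001], 0.68)]
heart_rose [([0.689, -0.047, -0.001], 0.56)]
cam [0.3  0.02 1.84]
side
stand [([0.593, 0.086, -0.002], 0.69), ([0.672, 0.203, 0.184], 0.43)]
lever_grip [([0.672, 0.206, 0.184], 0.66), ([0.593, 0.089, 0.002], 0.49)]
barrel_mouth [([0.593, 0.084, 0.215], 0.74)]
tray [([0.469, 0.275, -0.004], 0.91)]
tray_tab [([0.38, 0.26, 0.04], 0.59)]
dock []
stone_green [([0.468, 0.277, 0.002], 0.62), ([0.421, 0.418, 0.002], 0.61)]
spray_bottle [([0.565, -0.415, 0.0], 0.95)]
pyramid_honey [([0.41, -0.348, -0.003], 0.43)]
tape_roll [([0.595, 0.476, -0.008], 0.61)]
heart_rose [([0.47, 0.276, 0.002], 0.69), ([0.69, -0.046, 0.0], 0.53)]
cam [0.15 1.27 0.72]
```

View pics/top0.png

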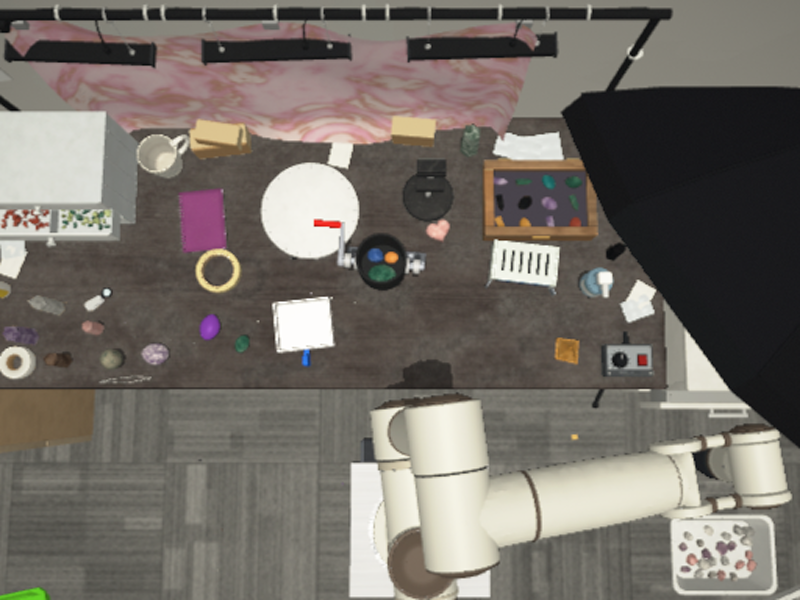

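View pics/side0.png

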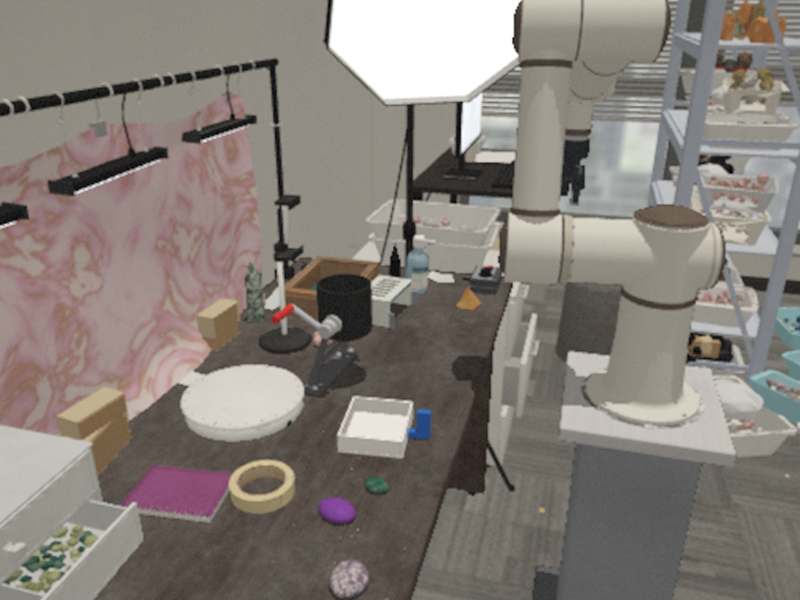

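Top view: the barrel at (380,262) holds the blue, orange and large green stones. The tray is at (303,325) with its tab at (306,358), the lever's red grip at (327,223) and the dock at (525,263). There are three green candidates: the large dark green stone in the barrel at (382,273), a small green one on the desk at (242,343), and a purple one at (210,327). The one in the barrel fits, because it is larger and not purple. I'll confirm that in an enlarged crop and measure the yaw angles.

Run:
```python
from h import *
s=robot.snapshot("top"); im=s["img"]
cr=im[140:240,160:365]; cv2.imwrite("pics/crop1.png",cv2.resize(cr,(800,390),interpolation=cv2.INTER_CUBIC))
hsv=cv2.cvtColor(im,cv2.COLOR_BGR2HSV)
m=robot.cut_out(s,"tray")[0]["mask"]
w=((hsv[...,1]<60)&m).astype(np.uint8); w=cv2.morphologyEx(w,cv2.MORPH_OPEN,np.ones((3,3)))
vu=np.argwhere(w); P=np.array([back(s,(u,v),0.035)[:2] for v,u in vu],np.float32)
r=cv2.minAreaRect(P); print("tray",r)
b=((hsv[...,0]>100)&(hsv[...,0]<130)&(hsv[...,1]>150)&m); vu=np.argwhere(b); print("tab", len(vu), vu.min(0),vu.max(0), back(s,vu.mean(0)[::-1],0.05) if len(vu) else 0)
red=((hsv[...,0]<6)|(hsv[...,0]>174))&(hsv[...,1]>180)&(hsv[...,2]>120); red[:130]=0;red[170:]=0;red[:,:190]=0;red[:,240:]=0
vu=np.argwhere(red); P=np.array([back(s,(u,v),0.185)[:2] for v,u in vu],np.float32); print("grip",cv2.minAreaRect(P), P.mean(0))
for v in ("top","side"):
    s=robot.snapshot(v)
    for n in ("dock","tray","tray_tab","lever_grip","stand"): marks(s,[n])
    print([(d["score"],np.argwhere(d["mask"]).mean(0).round()) for d in robot.cut_out(s,"dock")])
```

```text
tray ((0.46617743372917175, 0.2686830759048462), (0.1176614910364151, 0.1330004334449768), 6.400259971618652)
tab 36 [224 194] [233 197] [0.38710018 0.25941321 0.05      ]
grip ((0.6693020462989807, 0.20168539881706238), (0.05502652749419212, 0.011859972029924393), 84.71842956542969) [0.669423   0.20207126]
dock [([0.563, -0.241, 0.002], 0.74), ([0.671, 0.201, 0.186], 0.4), ([0.611, 0.062, 0.111], 0.4)]
tray [([0.612, 0.061, 0.112], 0.7), ([0.469, 0.27, 0.004], 0.66)]
tray_tab [([0.381, 0.263, 0.041], 0.82)]
lever_grip [([0.67, 0.203, 0.187], 0.75)]
stand [([0.594, 0.087, -0.002], 0.83)]
[(0.9, array([169., 336.])), (0.3, array([163., 239.]))]
dock [([0.569, -0.234, -0.001], 0.66)]
tray [([0.466, 0.273, -0.001], 0.81)]
tray_tab [([0.381, 0.262, 0.041], 0.89)]
lever_grip [([0.673, 0.206, 0.185], 0.79)]
stand [([0.594, 0.086, -0.0], 0.74)]
[(0.68, array([191., 250.]))]
```

View pics/crop1.png

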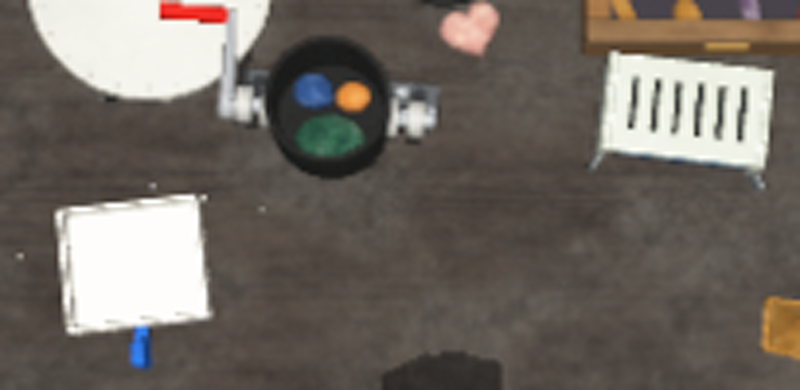

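The crop confirms it: the large green stone is in the barrel at crop (328,135). The dock roof's front corners are at crop (603,150) and (765,168), its back corners at (612,53) and (772,70).

```bash
cat >> h.py <<'E'
def rel(targets):
    o=robot.get_obs(); R0=R.from_rotvec(o["ee_rot"]); p0=np.array(o["ee_pos"])
    for p,yaw in targets:
        Y=np.radians(yaw); c,s_=np.cos(Y),np.sin(Y)
        T=R.from_matrix(np.array([[c,s_,0],[s_,-c,0],[0,0,-1]]))
        print("turn",np.degrees((R0.inv()*T).as_rotvec()).round(1).tolist(),"shift",R0.inv().apply(np.array(p)-p0).round(4).tolist())
E
python3 - <<'E'
from h import *
s=robot.snapshot("top"); k=800/205
for u,v in [(603,150),(765,168),(612,53),(772,70)]:
    print(back(s,(160+u/k,140+v/k),0.07).round(4))
rel([((0.40,-0.25,0.23),6.5),((0.40,-0.0,0.2),6.5),((0.382,0.262,0.10),6.5)])
E
```

```text
[ 0.566  -0.1659  0.07  ]
[ 0.5495 -0.314   0.07  ]
[ 0.6567 -0.1754  0.07  ]
[ 0.6407 -0.3226  0.07  ]
turn [0.0, 0.0, 12.7] shift [0.2957, -0.2074, 0.0013]
turn [0.0, 0.0, 12.7] shift [0.3778, -0.4436, 0.0313]
turn [0.0, 0.0, 12.7] shift [0.4469, -0.6969, 0.1313]
```

Call:
servo_tool(commands="0 0 4 0.06 -0.04 0 0.5; 0 0 8 0.11 -0.075 0 0.5; 0 0 12.7 0.16 -0.11 0 0.5; 0 0 12.7 0.21 -0.145 0 0.5; 0 0 12.7 0.256 -0.18 0 0.5; 0 0 12.7 0.296 -0.207 0 0.5; 0 0 12.7 0.315 -0.26 0.005 0.5; 0 0 12.7 0.332 -0.31 0.01 0.5", newtons=60)

```text
t: 3.05
ee_pos: [0.4007, -0.1394, 0.2213]
ee_rot: [3.136, 0.178, 0.001]
wrist_force: [0.7, 0.3, 0.4]
gripper_width: 0.043
grasp_force: 0.0
```

Run:
```python
from h import *
rel([((0.40,-0.0,0.2),6.5),((0.382,0.262,0.10),6.5),((0.381,0.262,0.021),6.5)])
o=robot.get_obs();print(o["t"],o["ee_pos"],o["gripper_width"])
```

```text
turn [0.0, -0.0, -0.0] shift [0.015, -0.1386, 0.0213]
turn [0.0, -0.0, -0.0] shift [0.0267, -0.401, 0.1213]
turn [0.0, -0.0, -0.0] shift [0.0257, -0.4011, 0.2003]
3.05 [ 0.40073155 -0.1394394   0.22130081] 0.042996264000986516
```

Call:
servo_tool(commands="0 0 0 0.006 -0.055 0.01 0.5; 0 0 0 0.012 -0.11 0.02 0.5; 0 0 0 0.015 -0.17 0.03 0.5; 0 0 0 0.019 -0.23 0.055 0.5; 0 0 0 0.022 -0.29 0.08 0.5; 0 0 0 0.025 -0.35 0.1 0.5; 0 0 0 0.027 -0.401 0.12 0.5; 0 0 0 0.027 -0.401 0.12 0.5")

```text
t: 4.05
ee_pos: [0.3797, 0.2628, 0.0993]
ee_rot: [3.135, 0.187, -0.007]
wrist_force: [-0.9, -0.8, -0.6]
gripper_width: 0.0425
grasp_force: 0.0
```

Run:
```python
from h import *
s=robot.snapshot("wrist"); marks(s,["tray_tab","tray"])
rel([((0.381,0.262,0.021),6.5)])
o=robot.get_obs();print(o["t"],o["ee_pos"],o["gripper_width"])
```

```text
tray_tab [([0.386, 0.264, 0.044], 0.82)]
tray [([0.47, 0.27, -0.001], 0.94)]
turn [0.0, -0.0, -0.0] shift [-0.0014, -0.0022, 0.0807]
4.2 [0.382582   0.25993639 0.10169798] 0.04278149684859205
```

Call:
servo_tool(commands="0 0 0 0 -0.002 0.03 0.5; 0 0 0 0 -0.002 0.06 0.5; 0 0 0 0 -0.002 0.078 0.5; 0 0 0 0 -0.002 0.08 0.5; 0 0 0 0 -0.002 0.08 0; 0 0 0 0 -0.002 0.08 0; 0 0 0 0 -0.002 0.08 0; 0 0 0 0 -0.002 0.08 0")

```text
t: 5.2
ee_pos: [0.3832, 0.2623, 0.0227]
ee_rot: [3.136, 0.178, 0.004]
wrist_force: [-0.9, -3.9, 7.4]
gripper_width: 0.0113
grasp_force: 59.2
```

Run:
```python
from h import *
s=robot.snapshot("top"); marks(s,["tray"])
o=robot.get_obs();print(o["t"],o["ee_pos"],o["gripper_width"],o["wrist_force"],o["grasp_force"])
# tab offset from tray: keep; waypoints for tray center with yaw
def tab(c,y,z=0.021): Y=np.radians(y); return ((c[0]-.0855*np.cos(Y),c[1]-.0855*np.sin(Y),z),y)
st=np.array([.594,.086]); Y=np.radians(-5); ex=np.array([np.cos(Y),np.sin(Y)])
rel([tab(st-ex*d,-5) for d in (.20,.12,.047)])
```

```text
tray [([0.472, 0.267, 0.003], 0.8)]
5.3 [0.38318511 0.26226659 0.02268575] 0.011311995437056376 [-0.93240721 -3.26454862  6.94191961] 59.19209003448486
turn [0.0, -0.1, 11.5] shift [-0.0902, 0.1421, 0.0015]
turn [0.0, -0.1, 11.5] shift [-0.0118, 0.158, 0.0017]
turn [0.0, -0.1, 11.5] shift [0.0597, 0.1726, 0.0019]
```

Call:
servo_tool(commands="0 0 2 -0.012 0.03 0 0; 0 0 4 -0.014 0.062 0 0; 0 0 7 -0.014 0.095 0 0; 0 0 9 -0.014 0.128 0 0; 0 0 11.5 -0.012 0.158 0 0; 0 0 11.5 0.012 0.163 0 0; 0 0 11.5 0.036 0.168 0 0; 0 0 11.5 0.06 0.1725 0 0")

```text
t: 6.3
ee_pos: [0.4602, 0.0978, 0.0225]
ee_rot: [-3.139, 0.137, 0.007]
wrist_force: [-15.3, -0.1, 23.5]
gripper_width: 0.011
grasp_force: 62.8
```

Run:
```python
from h import *
s=robot.snapshot("side"); marks(s,["tray","tray_tab","stand","lever_grip"])
cv2.imwrite("pics/side1.png",cv2.resize(s["img"][140:340,140:340],(600,600),interpolation=cv2.INTER_CUBIC))
s=robot.snapshot("top"); marks(s,["tray","tray_tab","stand","lever_grip","stone_orange"])
o=robot.get_obs();print(o["t"],o["ee_pos"],o["gripper_width"],o["wrist_force"],o["grasp_force"])
rel([((.672,.203,.24),85)])
```

```text
tray [([0.545, 0.093, -0.001], 0.74), ([0.595, 0.477, -0.007], 0.34)]
tray_tab [([0.456, 0.099, 0.041], 0.65)]
stand []
lever_grip [([0.672, 0.205, 0.184], 0.91)]
tray [([0.551, 0.089, 0.006], 0.75)]
tray_tab []
stand [([0.593, 0.086, -0.001], 0.98), ([0.571, 0.087, 0.117], 0.57)]
lever_grip [([0.671, 0.202, 0.186], 0.82)]
stone_orange [([0.611, 0.06, 0.111], 0.37), ([0.59, 0.087, 0.211], 0.19)]
6.85 [0.46223658 0.0976124  0.02221116] 0.010861452684297218 [ 3.46916165 -0.69413214  6.19174822] 60.05735993385315
turn [0.1, -0.1, -90.0] shift [0.2004, -0.1233, -0.2172]
```

View pics/side1.png

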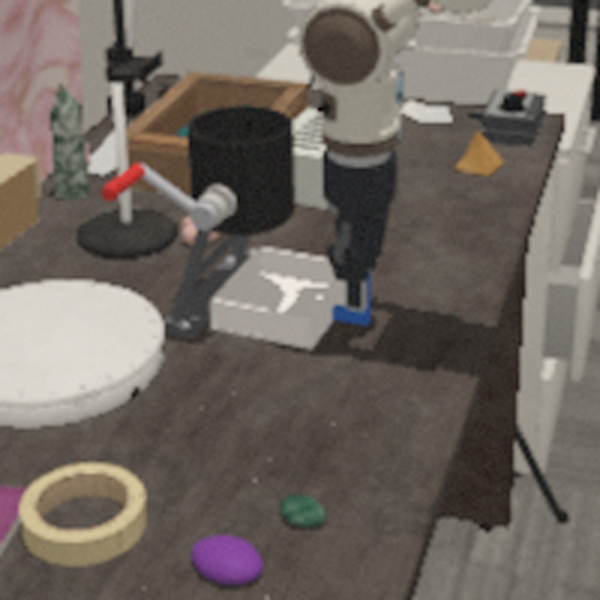

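The side crop shows the tray under the front of the barrel, at about (280,300), with its tab in the gripper at (352,300).

Call:
servo_tool(commands="0 0 0 0 0 0 0.5; 0 0 0 0 0 0 0.5; 0 0 0 0 0 0 0.5; 0 0 0 0 0 -0.05 0.6; 0 0 -5 0 0 -0.11 0.7; 0 0 -15 0 -0.01 -0.17 0.7; 0 0 -25 0.01 -0.03 -0.23 0.7; 0 0 -35 0.04 -0.05 -0.26 0.7")

```text
t: 7.85
ee_pos: [0.5061, 0.1447, 0.2852]
ee_rot: [3.031, 0.821, 0.007]
wrist_force: [1.0, 0.3, -0.2]
gripper_width: 0.0599
grasp_force: 0.0
```

Run:
```python
from h import *
o=robot.get_obs();print(o["t"],o["ee_pos"],o["gripper_width"],o["wrist_force"])
rel([((.672,.203,.275),85),((.671,.203,.166),85)])
```

```text
7.85 [0.50605303 0.14471386 0.28524511] 0.059878581635029085 [ 0.977309    0.29582598 -0.19275191]
turn [0.2, -0.2, -54.7] shift [0.1726, 0.0334, 0.011]
turn [0.2, -0.2, -54.7] shift [0.1713, 0.0327, 0.12]
```

Call:
servo_tool(commands="0 0 -10 0.03 0.006 0 0.7; 0 0 -20 0.06 0.012 0 0.7; 0 0 -30 0.09 0.018 0 0.7; 0 0 -40 0.12 0.024 0 0.7; 0 0 -50 0.15 0.03 0 0.7; 0 0 -54.7 0.172 0.033 0.01 0.7; 0 0 -54.7 0.172 0.033 0.03 0.7; 0 0 -54.7 0.172 0.033 0.05 0.7", newtons=40)

```text
t: 8.85
ee_pos: [0.6696, 0.2011, 0.2291]
ee_rot: [-2.322, -2.114, 0.003]
wrist_force: [0.9, -0.0, -0.5]
gripper_width: 0.06
grasp_force: 0.0
```

Run:
```python
from h import *
s=robot.snapshot("wrist"); marks(s,["lever_grip"])
o=robot.get_obs();print(o["t"],o["ee_pos"],o["gripper_width"],o["wrist_force"])
rel([((.671,.203,.166),85)])
```

```text
lever_grip [([0.676, 0.2, 0.184], 0.63)]
8.95 [0.66797495 0.20085538 0.2267149 ] 0.05982384794176237 [ 0.32330155 -0.90028484  0.12555219]
turn [-0.4, 0.1, -0.4] shift [0.0025, 0.0033, 0.0607]
```

Call:
servo_tool(commands="0 0 0 0 0.004 0.025 0.7; 0 0 0 0 0.004 0.05 0.7; 0 0 0 0 0.004 0.061 0.7; 0 0 0 0 0.004 0.061 0.7; 0 0 0 0 0.004 0.061 0; 0 0 0 0 0.004 0.061 0; 0 0 0 0 0.004 0.061 0; 0 0 0 0 0.004 0.061 0")

```text
t: 9.95
ee_pos: [0.6723, 0.2014, 0.1719]
ee_rot: [-2.319, -2.114, 0.007]
wrist_force: [-13.3, -0.3, 9.2]
gripper_width: 0.0142
grasp_force: 39.4
```

Run:
```python
from h import *
o=robot.get_obs();print(o["t"],o["ee_pos"],o["gripper_width"],o["wrist_force"],o["grasp_force"])
R0=R.from_rotvec(o["ee_rot"]); Y=np.radians(-5); ex=np.array([np.cos(Y),np.sin(Y),0])
f=lambda q:80*np.sin(1.047-q)*ex+np.array([0,0,80*np.cos(1.047-q)])
for q in np.linspace(0,2.5,25): print(round(q,2),(R0.inv().apply(f(q)-f(0))/1000).round(4).tolist())
```

```text
9.95 [0.67233156 0.20135932 0.17185543] 0.014229197125642329 [-13.31364565  -0.33304461   9.15913911] 39.35711681842804
0.0 [0.0, 0.0, 0.0]
0.1 [-0.0, -0.0046, -0.007]
0.21 [-0.0001, -0.0099, -0.0134]
0.31 [-0.0001, -0.0158, -0.0193]
0.42 [-0.0001, -0.0223, -0.0245]
0.52 [-0.0002, -0.0293, -0.029]
0.62 [-0.0002, -0.0367, -0.0328]
0.73 [-0.0002, -0.0445, -0.0357]
0.83 [-0.0003, -0.0525, -0.0379]
0.94 [-0.0003, -0.0608, -0.0392]
1.04 [-0.0004, -0.0691, -0.0396]
1.15 [-0.0004, -0.0774, -0.0391]
1.25 [-0.0004, -0.0856, -0.0378]
1.35 [-0.0005, -0.0937, -0.0357]
1.46 [-0.0005, -0.1015, -0.0327]
1.56 [-0.0005, -0.1089, -0.029]
1.67 [-0.0006, -0.1159, -0.0244]
1.77 [-0.0006, -0.1224, -0.0192]
1.88 [-0.0006, -0.1283, -0.0134]
1.98 [-0.0006, -0.1335, -0.0069]
2.08 [-0.0007, -0.1381, 0.0001]
2.19 [-0.0007, -0.1419, 0.0075]
2.29 [-0.0007, -0.145, 0.0152]
2.4 [-0.0007, -0.1472, 0.0233]
2.5 [-0.0007, -0.1485, 0.0315]
```

Call:
servo_tool(commands="0 0 0 0 -0.0046 -0.007 0; 0 0 0 0 -0.0099 -0.0134 0; 0 0 0 0 -0.0158 -0.0193 0; 0 0 0 0 -0.0223 -0.0245 0; 0 0 0 0 -0.0293 -0.029 0; 0 0 0 0 -0.0367 -0.0328 0; 0 0 0 0 -0.0445 -0.0357 0; 0 0 0 0 -0.0525 -0.0379 0", newtons=60)

```text
t: 10.95
ee_pos: [0.6273, 0.2055, 0.2135]
ee_rot: [2.315, 2.108, 0.018]
wrist_force: [10.1, -1.4, 9.5]
gripper_width: 0.0136
grasp_force: 58.8
```

Run:
```python
from h import *
s=robot.snapshot("side"); marks(s,["lever_grip","barrel_mouth"])
o=robot.get_obs();print(o["t"],o["ee_pos"],o["gripper_width"],o["wrist_force"],o["grasp_force"])
```

```text
lever_grip [([0.629, 0.207, 0.22], 0.94)]
barrel_mouth [([0.55, 0.084, 0.196], 0.58)]
11.1 [0.62633477 0.2055286  0.21390672] 0.013814923030205333 [ 5.11162849 -0.73747316  6.74764897] 59.6216744184494
```

Call:
servo_tool(commands="0 0 0 0 0.004 0 0.5; 0 0 0 0 0.006 0 0.5; 0 0 0 0 0.007 0.003 0.5; 0 0 0 0 0.007 0.003 0.5; 0 0 0 0 0.007 0.003 0.5; 0 0 0 0 0.007 0.003 0.5; 0 0 0 0 0.007 0.003 0.5; 0 0 0 0 0.007 0.003 0.5")

```text
t: 12.1
ee_pos: [0.6294, 0.2052, 0.2053]
ee_rot: [2.322, 2.116, 0.0]
wrist_force: [0.0, 0.4, 0.7]
gripper_width: 0.0426
grasp_force: 0.0
```

Run:
```python
from h import *
for v in("top","side"):
    s=robot.snapshot(v); marks(s,["lever_grip"])
for i in range(3):
    robot.snapshot("top"); o=robot.get_obs();print(o["t"],o["ee_pos"],o["gripper_width"],o["wrist_force"],o["grasp_force"])
rel([(o["ee_pos"],85)])
s=robot.snapshot("side"); cv2.imwrite("pics/side2.png",cv2.resize(s["img"][140:260,150:290],(700,600),interpolation=cv2.INTER_CUBIC))
```

```text
lever_grip []
lever_grip [([0.626, 0.21, 0.224], 0.65)]
12.35 [0.62939914 0.20518443 0.20520943] 0.04244945096885946 [-0.6843291  -0.36375959  0.08319685] 0.0
12.4 [0.62942419 0.20517721 0.20522118] 0.04264299286154046 [-0.17595326  0.08157622 -0.00511851] 0.0
12.45 [0.62940211 0.20518661 0.20519739] 0.04221918791665842 [-0.18626237  0.37043044  0.89556558] 0.0
turn [-0.0, -0.0, -0.3] shift [0.0, 0.0, 0.0]
```

View pics/side2.png

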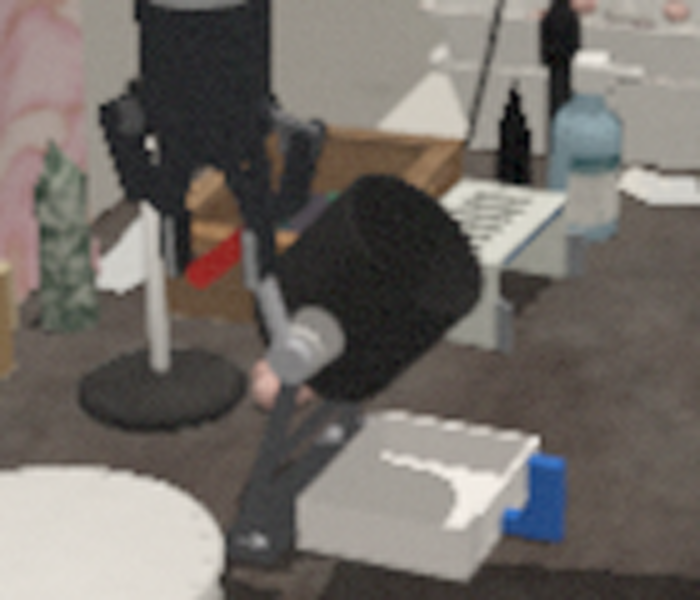

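The side crop shows the barrel tipped by about 0.75 rad and staying put. The red bar at (215,260) is near the fingertips, so I'll regrip deeper.

Call:
servo_tool(commands="0 0 0 0 -0.001 0.005 0.5; 0 0 0 0 -0.001 0.009 0.5; 0 0 0 0 -0.001 0.009 0; 0 0 0 0 -0.001 0.009 0; 0 0 0 0 -0.001 0.009 0; 0 0 0 0 -0.001 0.009 0; 0 0 0 0 -0.001 0.009 0; 0 0 0 0 -0.001 0.009 0", newtons=50)

```text
t: 13.5
ee_pos: [0.628, 0.2053, 0.1958]
ee_rot: [-2.322, -2.116, 0.001]
wrist_force: [-2.6, -0.9, -3.2]
gripper_width: 0.0145
grasp_force: 48.6
```

Run:
```python
from h import *
o=robot.get_obs();print(o["t"],o["ee_pos"],o["gripper_width"],o["wrist_force"],o["grasp_force"])
R0=R.from_rotvec(o["ee_rot"]); Y=np.radians(-5); ex=np.array([np.cos(Y),np.sin(Y),0])
f=lambda q:80*np.sin(1.047-q)*ex+np.array([0,0,80*np.cos(1.047-q)])
for q in np.linspace(.77,2.5,17): print(round(q,2),(R0.inv().apply(f(q)-f(.77))/1000).round(4).tolist())
```

```text
13.5 [0.62800471 0.20527771 0.19583874] 0.014487139259504813 [-2.62953726 -0.9098624  -3.22631887] 48.64254176616669
0.77 [0.0, 0.0, 0.0]
0.88 [-0.0, -0.0084, -0.0019]
0.99 [-0.0001, -0.017, -0.0029]
1.09 [-0.0001, -0.0257, -0.0029]
1.2 [-0.0002, -0.0343, -0.002]
1.31 [-0.0002, -0.0427, -0.0002]
1.42 [-0.0003, -0.0509, 0.0025]
1.53 [-0.0003, -0.0588, 0.0061]
1.64 [-0.0004, -0.0662, 0.0105]
1.74 [-0.0004, -0.0732, 0.0156]
1.85 [-0.0004, -0.0795, 0.0215]
1.96 [-0.0005, -0.0851, 0.0281]
2.07 [-0.0005, -0.09, 0.0352]
2.18 [-0.0005, -0.0941, 0.0428]
2.28 [-0.0005, -0.0974, 0.0508]
2.39 [-0.0005, -0.0998, 0.0591]
2.5 [-0.0005, -0.1012, 0.0677]
```

Call:
servo_tool(commands="0 0 0 0 -0.012 -0.0019 0; 0 0 0 0 -0.022 -0.003 0; 0 0 0 0 -0.031 -0.003 0; 0 0 0 0 -0.04 -0.001 0; 0 0 0 0 -0.049 0.001 0; 0 0 0 0 -0.056 0.004 0; 0 0 0 0 -0.063 0.009 0; 0 0 0 0 -0.07 0.014 0")

```text
t: 14.5
ee_pos: [0.563, 0.2113, 0.1897]
ee_rot: [2.315, 2.11, 0.015]
wrist_force: [-5.3, -4.8, 25.1]
gripper_width: 0.0146
grasp_force: 53.8
```

Run:
```python
from h import *
o=robot.get_obs();print(o["t"],o["ee_pos"],o["gripper_width"],o["wrist_force"],o["grasp_force"])
s=robot.snapshot("side"); marks(s,["lever_grip","barrel_mouth"])
```

```text
14.5 [0.56302692 0.21130044 0.18966266] 0.01455766095676902 [-5.27774128 -4.78192359 25.0688735 ] 53.809645771980286
lever_grip [([0.563, 0.214, 0.212], 0.9)]
barrel_mouth [([0.53, 0.085, 0.151], 0.87)]
```

Call:
servo_tool(commands="0 0 0 0 -0.006 0.008 0; 0 0 0 0 -0.011 0.015 0; 0 0 0 0 -0.016 0.022 0; 0 0 0 0 -0.02 0.03 0; 0 0 0 0 -0.024 0.037 0; 0 0 0 0 -0.027 0.045 0; 0 0 0 0 -0.029 0.053 0; 0 0 0 0 -0.03 0.06 0")

```text
t: 15.65
ee_pos: [0.5242, 0.2147, 0.1227]
ee_rot: [-2.316, -2.113, 0.013]
wrist_force: [-33.1, -4.5, 49.2]
gripper_width: 0.0145
grasp_force: 64.6
```

Run:
```python
from h import *
o=robot.get_obs();print(o["t"],o["ee_pos"],o["gripper_width"],o["wrist_force"],o["grasp_force"])
s=robot.snapshot("side"); marks(s,["lever_grip","barrel_mouth"])
marks(s,["stone_green","stone_blue","stone_orange"])
```

```text
15.65 [0.52421322 0.21471525 0.12268623] 0.014545411109538926 [-33.09821098  -4.54588213  49.19551989] 64.61358726024628
lever_grip [([0.523, 0.217, 0.156], 0.6)]
barrel_mouth [([0.552, 0.086, 0.096], 0.61)]
stone_green [([0.423, 0.418, -0.0], 0.6), ([0.55, 0.089, 0.03], 0.59), ([0.465, 0.493, -0.0], 0.58)]
stone_blue [([0.514, 0.07, 0.008], 0.59)]
stone_orange [([0.501, 0.042, 0.024], 0.58)]
```

Call:
servo_tool(commands="0 0 0 0 0.006 -0.01 0; 0 0 0 0 0.006 -0.01 0; 0 0 0 0 0.006 -0.01 0; 0 0 0 0 0.006 -0.01 0; 0 0 0 0 0.006 -0.01 0; 0 0 0 0 0.006 -0.01 0; 0 0 0 0 0.006 -0.01 0; 0 0 0 0 0.006 -0.01 0")

```text
t: 16.95
ee_pos: [0.5244, 0.2146, 0.1284]
ee_rot: [-2.309, -2.107, 0.03]
wrist_force: [-28.9, 0.4, 4.3]
gripper_width: 0.0142
grasp_force: 60.6
```

Run:
```python
from h import *
o=robot.get_obs();print(o["t"],o["ee_pos"],o["gripper_width"],o["wrist_force"],o["grasp_force"])
s=robot.snapshot("side"); marks(s,["lever_grip","barrel_mouth","stone_green","stone_blue","stone_orange","tray"])
t=robot.snapshot("top"); marks(t,["stone_green","stone_blue","stone_orange","tray"])
a=cv2.resize(s["img"][160:260,190:290],(400,400),interpolation=cv2.INTER_CUBIC)
b=cv2.resize(t["img"][140:240,180:280],(400,400),interpolation=cv2.INTER_CUBIC)
cv2.imwrite("pics/pour.png",np.hstack([a,b]))
```

```text
16.95 [0.52442519 0.21460426 0.12835128] 0.014190184310584464 [-28.93525451   0.40011687   4.34807953] 60.604015588760376
lever_grip []
barrel_mouth [([0.552, 0.086, 0.099], 0.86)]
stone_green [([0.463, 0.494, 0.001], 0.78), ([0.426, 0.418, 0.002], 0.59), ([0.575, 0.088, 0.028], 0.49)]
stone_blue [([0.517, 0.068, 0.006], 0.49)]
stone_orange [([0.505, 0.043, 0.022], 0.46)]
tray [([0.546, 0.093, 0.001], 0.79)]
stone_green [([0.693, -0.046, -0.003], 0.74), ([0.422, 0.414, 0.0], 0.41)]
stone_blue [([0.69, -0.047, -0.001], 0.67), ([0.516, 0.07, 0.003], 0.48)]
stone_orange [([0.508, 0.039, 0.021], 0.51)]
tray [([0.55, 0.088, 0.004], 0.91), ([0.409, -0.352, -0.004], 0.55)]
```

View pics/pour.png

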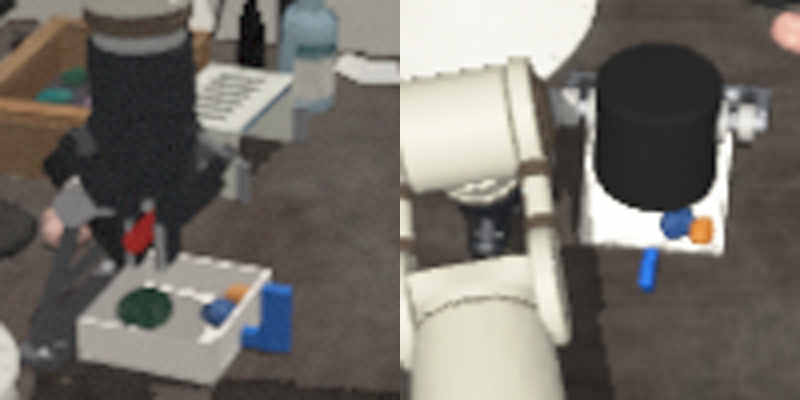

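The pour crop shows all three stones inside the tray: green (145,307), blue (218,310) and orange (237,293) in the left half. Next I'll swing the barrel back.

Run:
```python
from h import *
o=robot.get_obs(); print(o["t"])
R0=R.from_rotvec(o["ee_rot"]); Y=np.radians(-5); ex=np.array([np.cos(Y),np.sin(Y),0])
R0=R.from_matrix(np.array([[np.cos(np.radians(85)),np.sin(np.radians(85)),0],[np.sin(np.radians(85)),-np.cos(np.radians(85)),0],[0,0,-1]]))
f=lambda q:(80*np.sin(1.047-q)*ex+np.array([0,0,80*np.cos(1.047-q)]))/1000
qs=np.linspace(2.5,-0.1,25); g=[R0.inv().apply(f(q)-f(2.5)) for q in qs]
for k in (0,8,16):
    base=g[k] if k else np.array([0,.010,0])
    print("; ".join("0 0 0 0 %.3f %.3f 0"%tuple((g[i]-base)[1:]) for i in range(k+1,k+9)))
```

```text
17.55
0 0 0 0 -0.009 -0.009 0; 0 0 0 0 -0.006 -0.017 0; 0 0 0 0 -0.003 -0.025 0; 0 0 0 0 0.001 -0.032 0; 0 0 0 0 0.006 -0.040 0; 0 0 0 0 0.012 -0.046 0; 0 0 0 0 0.018 -0.052 0; 0 0 0 0 0.025 -0.057 0
0 0 0 0 0.007 -0.004 0; 0 0 0 0 0.015 -0.008 0; 0 0 0 0 0.024 -0.011 0; 0 0 0 0 0.032 -0.012 0; 0 0 0 0 0.041 -0.013 0; 0 0 0 0 0.049 -0.013 0; 0 0 0 0 0.058 -0.012 0; 0 0 0 0 0.066 -0.010 0
0 0 0 0 0.008 0.003 0; 0 0 0 0 0.016 0.007 0; 0 0 0 0 0.023 0.011 0; 0 0 0 0 0.030 0.016 0; 0 0 0 0 0.036 0.022 0; 0 0 0 0 0.042 0.029 0; 0 0 0 0 0.047 0.036 0; 0 0 0 0 0.051 0.044 0
```

Call:
servo_tool(commands="0 0 0 0 -0.009 -0.009 0; 0 0 0 0 -0.006 -0.017 0; 0 0 0 0 -0.003 -0.025 0; 0 0 0 0 0.001 -0.032 0; 0 0 0 0 0.006 -0.04 0; 0 0 0 0 0.012 -0.046 0; 0 0 0 0 0.018 -0.052 0; 0 0 0 0 0.025 -0.057 0", newtons=70)

```text
t: 18.55
ee_pos: [0.5584, 0.2114, 0.1867]
ee_rot: [-2.321, -2.114, 0.005]
wrist_force: [2.7, 1.1, -17.9]
gripper_width: 0.0138
grasp_force: 68.2
```

Run:
```python
from h import *
o=robot.get_obs();print(o["t"],o["ee_pos"],o["gripper_width"],o["wrist_force"],o["grasp_force"])
s=robot.snapshot("side"); marks(s,["lever_grip","barrel_mouth"])
```

```text
18.55 [0.55835286 0.21139685 0.18669519] 0.013795427146293985 [  2.69055531   1.10035976 -17.85386428] 68.17193269729614
lever_grip [([0.561, 0.217, 0.21], 0.56)]
barrel_mouth [([0.526, 0.088, 0.145], 0.68), ([0.564, -0.412, -0.0], 0.38)]
```

Call:
servo_tool(commands="0 0 0 0 0.007 -0.004 0; 0 0 0 0 0.015 -0.008 0; 0 0 0 0 0.024 -0.011 0; 0 0 0 0 0.032 -0.012 0; 0 0 0 0 0.041 -0.013 0; 0 0 0 0 0.049 -0.013 0; 0 0 0 0 0.058 -0.012 0; 0 0 0 0 0.066 -0.01 0")

```text
t: 19.7
ee_pos: [0.6261, 0.2055, 0.2034]
ee_rot: [2.321, 2.116, 0.001]
wrist_force: [-11.8, -2.1, 3.4]
gripper_width: 0.0138
grasp_force: 69.0
```

Call:
servo_tool(commands="0 0 0 0 0.008 0.003 0; 0 0 0 0 0.016 0.007 0; 0 0 0 0 0.023 0.011 0; 0 0 0 0 0.03 0.016 0; 0 0 0 0 0.036 0.022 0; 0 0 0 0 0.042 0.029 0; 0 0 0 0 0.047 0.036 0; 0 0 0 0 0.051 0.044 0")

```text
t: 20.7
ee_pos: [0.6731, 0.2013, 0.1717]
ee_rot: [-2.317, -2.115, 0.011]
wrist_force: [-69.1, -10.2, 82.5]
gripper_width: 0.0136
grasp_force: 78.0
```

Run:
```python
from h import *
s=robot.snapshot("side"); marks(s,["lever_grip","barrel_mouth"])
s=robot.snapshot("top"); marks(s,["barrel_mouth","tray","stone_blue","stone_orange"])
o=robot.get_obs();print(o["t"],o["ee_pos"],o["gripper_width"],o["wrist_force"],o["grasp_force"])
```

```text
lever_grip [([0.672, 0.207, 0.184], 0.81)]
barrel_mouth [([0.592, 0.083, 0.215], 0.83), ([0.518, 0.07, 0.006], 0.36)]
barrel_mouth [([0.59, 0.081, 0.214], 0.76)]
tray [([0.55, 0.088, 0.006], 0.93)]
stone_blue [([0.518, 0.072, 0.003], 0.44), ([0.59, 0.086, 0.211], 0.26)]
stone_orange [([0.507, 0.037, 0.021], 0.59)]
21.1 [0.67284388 0.2013722  0.17199035] 0.013305656484031982 [-53.35195792  -8.49228115  57.13054766] 74.5116251707077
```

Barrel is back at its stop; I'll ease the force off, release and rise.

Call:
servo_tool(commands="0 0 0 0 -0.008 -0.01 0; 0 0 0 0 -0.013 -0.016 0; 0 0 0 0 -0.015 -0.017 0.5; 0 0 0 0 -0.015 -0.017 0.6; 0 0 0 0 -0.015 -0.017 0.6; 0 0 0 0 -0.015 -0.03 0.6; 0 0 0 0 -0.015 -0.06 0.6; 0 0 0 0 -0.015 -0.1 0.6")

```text
t: 22.1
ee_pos: [0.6608, 0.2022, 0.2556]
ee_rot: [-2.321, -2.115, 0.002]
wrist_force: [1.0, 0.1, 0.3]
gripper_width: 0.0513
grasp_force: 0.0
```

Run:
```python
from h import *
o=robot.get_obs();print(o["t"],o["ee_pos"],o["gripper_width"],o["wrist_force"],o["grasp_force"])
s=robot.snapshot("side"); marks(s,["lever_grip","barrel_mouth","tray_tab"])
s=robot.snapshot("top"); marks(s,["lever_grip","barrel_mouth","tray_tab"])
rel([((.50,.15,.285),30),((.459,.098,.11),-5),((.459,.098,.022),-5)])
```

```text
22.1 [0.66077782 0.2021904  0.25560769] 0.05130021597142562 [1.04773418 0.08433317 0.32899938] 0.0
lever_grip [([0.672, 0.206, 0.191], 0.77)]
barrel_mouth [([0.588, 0.085, 0.217], 0.89)]
tray_tab [([0.463, 0.094, 0.04], 0.95)]
lever_grip []
barrel_mouth [([0.583, 0.085, 0.212], 0.73), ([0.518, 0.071, 0.0], 0.31)]
tray_tab [([0.461, 0.098, 0.042], 0.95)]
turn [-0.1, 0.1, 54.7] shift [-0.0668, -0.1551, -0.0311]
turn [-0.1, 0.2, 89.7] shift [-0.1223, -0.1906, 0.144]
turn [-0.1, 0.2, 89.7] shift [-0.1222, -0.1903, 0.232]
```

Call:
servo_tool(commands="0 0 8 0 -0.015 -0.03 0.6; 0 0 18 -0.01 -0.045 -0.03 0.6; 0 0 28 -0.03 -0.08 -0.03 0.6; 0 0 38 -0.05 -0.12 -0.03 0.6; 0 0 48 -0.067 -0.155 -0.03 0.6; 0 0 58 -0.085 -0.18 -0.02 0.6; 0 0 68 -0.105 -0.21 0 0.6; 0 0 78 -0.12 -0.215 0.03 0.6")

```text
t: 23.5
ee_pos: [0.4348, 0.1024, 0.2245]
ee_rot: [3.137, 0.175, 0.001]
wrist_force: [0.2, 0.1, -0.6]
gripper_width: 0.0512
grasp_force: 0.0
```

Run:
```python
from h import *
o=robot.get_obs();print(o["t"],o["ee_pos"],o["gripper_width"])
s=robot.snapshot("top"); im=s["img"]; hsv=cv2.cvtColor(im,cv2.COLOR_BGR2HSV)
red=((hsv[...,0]<6)|(hsv[...,0]>174))&(hsv[...,1]>180)&(hsv[...,2]>120); red[:130]=0;red[170:]=0;red[:,:190]=0;red[:,240:]=0
vu=np.argwhere(red); P=np.array([back(s,(u,v),0.185)[:2] for v,u in vu]); print("grip",len(P),P.mean(0))
for i in range(2):
    marks(s,["tray","tray_tab"]); s=robot.snapshot("top")
rel([((.460,.0975,.11),-5),((.460,.0975,.022),-5)])
```

```text
23.5 [0.43482501 0.10235944 0.2245097 ] 0.05124552351915566
grip 63 [0.66712653 0.20346857]
tray [([0.548, 0.087, 0.002], 0.81)]
tray_tab []
tray [([0.547, 0.089, 0.005], 0.51)]
tray_tab []
turn [-0.0, -0.1, 11.8] shift [0.0217, 0.0082, 0.1166]
turn [-0.0, -0.1, 11.8] shift [0.0216, 0.0082, 0.2046]
```

Run:
```python
from h import *
st=np.array([.594,.086,0]);Y=np.radians(-5);ex=np.array([np.cos(Y),np.sin(Y),0]);ey=np.array([-np.sin(Y),np.cos(Y),0])
G=lambda q: st+ex*.08*np.sin(1.047-q)+ey*.126+np.array([0,0,.145+.08*np.cos(1.047-q)])
for v,box in (("top",(190,170)),("side",(0,0))):
    s=robot.snapshot(v); now=cv2.resize(s["img"],(800,600),interpolation=cv2.INTER_CUBIC); old=cv2.imread(f"pics/{v}0.png")
    pr=proj(s,[G(0),G(.1)])*800/512; print(v,"model q0,q.1",pr.round(1).tolist())
    for im in (old,now):
        h=cv2.cvtColor(im,cv2.COLOR_BGR2HSV); m=((h[...,0]<8)|(h[...,0]>172))&(h[...,1]>150)&(h[...,2]>90)
        k=np.zeros_like(m); c=pr[0].astype(int); k[c[1]-25:c[1]+25,c[0]-35:c[0]+35]=1; vu=np.argwhere(m&k); print(len(vu),vu.mean(0)[::-1].round(2),vu.min(0)[::-1],vu.max(0)[::-1])
    if v=="side":
        b=np.hstack([x[240:400,240:400] for x in (old,now)]); cv2.imwrite("pics/cmp.png",cv2.resize(b,(800,400)))
```

```text
top model q0,q.1 [[324.7, 221.4], [324.2, 222.7]]
145 [326.94 223.6 ] [314 220] [340 227]
150 [326.69 224.7 ] [313 222] [340 228]
side model q0,q.1 [[281.1, 313.3], [282.9, 310.4]]
172 [282.04 313.26] [272 304] [292 322]
180 [283.86 310.65] [273 301] [294 320]
```

View pics/cmp.png

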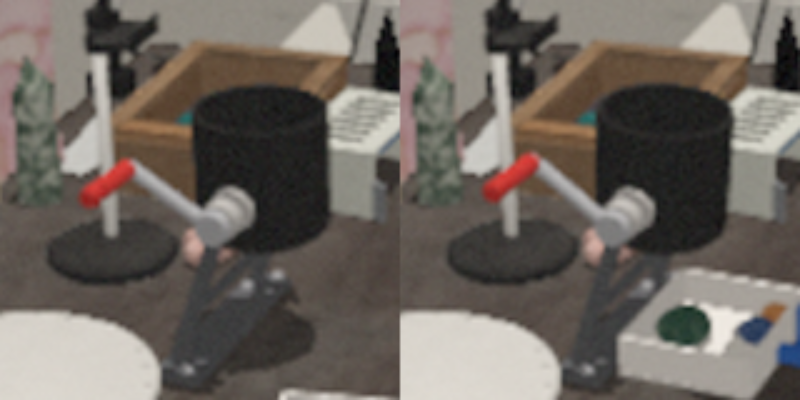

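The comparison shows the lever a few pixels higher than at the start: (283.9,310.7) against (282.0,313.3). That means q is about 0.09, because the bar was dragged up on release. I'll push it down from above with shut fingers.

Run:
```python
from h import *
o=robot.get_obs();print(o["t"],o["ee_pos"])
rel([((.50,.17,.27),-5),((.671,.204,.27),-5),((.671,.204,.22),-5),((.671,.204,.183),-5)])
```

```text
23.95 [0.4369755  0.103011   0.22625985]
turn [-0.0, -0.1, 11.8] shift [0.0706, -0.0591, -0.0436]
turn [-0.0, -0.1, 11.8] shift [0.2444, -0.0727, -0.0433]
turn [-0.0, -0.1, 11.8] shift [0.2443, -0.0727, 0.0067]
turn [-0.0, -0.1, 11.8] shift [0.2442, -0.0727, 0.0437]
```

Call:
servo_tool(commands="0 0 6 0.03 -0.03 -0.03 0; 0 0 11.8 0.071 -0.06 -0.044 0; 0 0 11.8 0.12 -0.065 -0.044 0; 0 0 11.8 0.17 -0.07 -0.044 0; 0 0 11.8 0.22 -0.072 -0.044 0; 0 0 11.8 0.245 -0.073 -0.044 0; 0 0 11.8 0.245 -0.073 -0.02 0; 0 0 11.8 0.245 -0.073 0.005 0")

```text
t: 24.95
ee_pos: [0.6719, 0.2042, 0.22]
ee_rot: [-3.138, 0.138, -0.002]
wrist_force: [-0.0, 0.2, 0.3]
gripper_width: -0.0001
grasp_force: 0.0
```

Call:
servo_tool(commands="0 0 0 0 0 0.01 0; 0 0 0 0 0 0.018 0; 0 0 0 0 0 0.025 0; 0 0 0 0 0 0.03 0; 0 0 0 0 0 0.034 0; 0 0 0 0 0 0.037 0; 0 0 0 0 0 0.037 0; 0 0 0 0 0 0.037 0")

```text
t: 25.95
ee_pos: [0.6746, 0.2037, 0.1924]
ee_rot: [-3.137, 0.14, -0.019]
wrist_force: [-6.0, -2.8, 24.3]
gripper_width: 0.0001
grasp_force: 11.9
```

```bash
cat > q.py <<'E'
from h import *
o=robot.get_obs();print(o["t"],o["ee_pos"],o["wrist_force"],o["gripper_width"])
st=np.array([.594,.086,0]);Y=np.radians(-5)
s=robot.snapshot("side"); im=cv2.resize(s["img"],(800,600),interpolation=cv2.INTER_CUBIC)
h=cv2.cvtColor(im,cv2.COLOR_BGR2HSV); m=((h[...,0]<8)|(h[...,0]>172))&(h[...,1]>150)&(h[...,2]>90)
k=np.zeros_like(m); k[288:338,246:316]=1; vu=np.argwhere(m&k); print(len(vu),vu.mean(0)[::-1].round(2),vu.min(0)[::-1],vu.max(0)[::-1],"ref 172 282.04 313.26 [272 304] [292 322]")
E
python3 q.py
```

```text
25.95 [0.67457983 0.2037079  0.19243705] [-6.04221585 -2.82272598 24.25609847] 6.905628282095222e-05
137 [281.64 314.37] [272 304] [292 322] ref 172 282.04 313.26 [272 304] [292 322]
```

The red grip's extents match the start again. I'll rise and go back to the tab.

Call:
servo_tool(commands="0 0 0 0 0 -0.01 0; 0 0 0 0 0 -0.04 0; 0 0 0 0 0 -0.08 0; 0 0 0 -0.04 0.01 -0.1 0.2; 0 0 0 -0.09 0.03 -0.1 0.5; 0 0 0 -0.14 0.055 -0.1 0.5; 0 0 0 -0.19 0.08 -0.08 0.5; 0 0 0 -0.22 0.09 -0.03 0.5")

```text
t: 27.0
ee_pos: [0.444, 0.1332, 0.2152]
ee_rot: [-3.138, 0.141, -0.011]
wrist_force: [-0.3, -0.0, -0.2]
gripper_width: 0.0424
grasp_force: 0.0
```

```bash
python3 q.py
python3 - <<'E'
from h import *
s=robot.snapshot("side"); marks(s,["tray_tab","tray"])
rel([((.461,.0975,.10),-5),((.461,.0975,.022),-5)])
E
```

```text
27.0 [0.44395105 0.13315509 0.2151523 ] [-0.30692968 -0.03862379 -0.15318178] 0.042414670802078565
172 [282.12 313.23] [272 303] [292 322] ref 172 282.04 313.26 [272 304] [292 322]
tray_tab [([0.462, 0.095, 0.041], 0.82), ([0.596, 0.477, -0.003], 0.2)]
tray [([0.549, 0.092, 0.003], 0.63)]
turn [0.0, 0.1, -0.1] shift [0.0214, 0.0344, 0.1125]
turn [0.0, 0.1, -0.1] shift [0.0216, 0.0344, 0.1905]
```

Barrel is exactly upright. Next, the tab grasp.

Call:
servo_tool(commands="0 0 0 0.01 0.015 0.04 0.5; 0 0 0 0.0215 0.0345 0.08 0.5; 0 0 0 0.0215 0.0345 0.115 0.5; 0 0 0 0.0215 0.0345 0.15 0.5; 0 0 0 0.0215 0.0345 0.18 0.5; 0 0 0 0.0215 0.0345 0.19 0.5; 0 0 0 0.0215 0.0345 0.19 0.5; 0 0 0 0.0215 0.0345 0.19 0", newtons=60)

```text
t: 28.2
ee_pos: [0.4643, 0.0974, 0.0251]
ee_rot: [-3.138, 0.14, -0.006]
wrist_force: [0.0, -0.7, 0.2]
gripper_width: 0.0257
grasp_force: 0.0
```

Call:
servo_tool(commands="0 0 0 0 0 0 0; 0 0 0 0 0 0 0; 0 0 0 0 0 0 0; 0 0 0 0 0 0 0; 0 0 0 -0.003 0 0 0; 0 0 0 -0.01 0 0 0; 0 0 0 -0.02 0 0 0; 0 0 0 -0.03 0 0 0")

```text
t: 29.2
ee_pos: [0.4343, 0.0999, 0.0247]
ee_rot: [3.138, -0.14, 0.009]
wrist_force: [5.4, -0.3, 5.9]
gripper_width: 0.0112
grasp_force: 59.4
```

Run:
```python
from h import *
for v in("top","side"):
    s=robot.snapshot(v); marks(s,["tray","tray_tab","dock"])
o=robot.get_obs();print(o["t"],o["ee_pos"],o["ee_rot"],o["wrist_force"],o["gripper_width"],o["grasp_force"])
D=np.array([.562,-.2395]);yd=-6.2;Y=np.radians(yd);ex=np.array([np.cos(Y),np.sin(Y)])
# tool target for tray centre at dock x = d
rel([((*(D+ex*(d-.0875)),.022),yd) for d in (-.11,-.06,0.0275)])
```

```text
tray [([0.52, 0.092, 0.004], 0.84)]
tray_tab [([0.69, -0.048, 0.0], 0.19)]
dock [([0.562, -0.245, 0.0], 0.7)]
tray [([0.517, 0.093, -0.002], 0.77)]
tray_tab [([0.428, 0.1, 0.042], 0.69), ([0.687, -0.051, -0.001], 0.66)]
dock [([0.567, -0.23, 0.003], 0.85)]
29.6 [0.43350575 0.09998917 0.02473412] [ 3.13836398 -0.14020441  0.00491449] [ 1.12726581 -0.42676286 11.1159147 ] 0.011616973689713338 60.12714207172394
turn [-0.0, -0.2, 1.1] shift [-0.0392, 0.3229, 0.0026]
turn [-0.0, -0.2, 1.1] shift [0.0108, 0.3239, 0.0028]
turn [-0.0, -0.2, 1.1] shift [0.0983, 0.3255, 0.003]
```

Call:
servo_tool(commands="0 0 0 -0.015 0.003 0 0; 0 0 0 -0.03 0.012 0 0; 0 0 0 -0.038 0.03 0 0; 0 0 0 -0.039 0.053 0 0; 0 0 0 -0.039 0.078 0 0; 0 0 0 -0.039 0.103 0 0; 0 0 0 -0.039 0.128 0 0; 0 0 0 -0.039 0.153 0 0")

```text
t: 30.6
ee_pos: [0.381, -0.0483, 0.0247]
ee_rot: [-3.136, 0.14, -0.005]
wrist_force: [2.8, 10.1, 15.0]
gripper_width: 0.011
grasp_force: 61.4
```

Call:
servo_tool(commands="0 0 0 0 0.025 0 0; 0 0 0 0 0.05 0 0; 0 0 0 0 0.075 0 0; 0 0 0.3 0 0.1 0 0; 0 0 0.6 0 0.125 0 0; 0 0 0.9 0 0.148 0 0; 0 0 1.1 0 0.163 0 0; 0 0 1.1 0 0.17 0 0")

```text
t: 31.6
ee_pos: [0.3654, -0.2166, 0.0245]
ee_rot: [-3.132, 0.171, -0.002]
wrist_force: [3.4, 15.2, 23.9]
gripper_width: 0.0113
grasp_force: 63.2
```

Run:
```python
from h import *
o=robot.get_obs();print(o["t"],o["ee_pos"],o["ee_rot"],o["wrist_force"],o["gripper_width"],o["grasp_force"])
for v in("top","side"):
    s=robot.snapshot(v); marks(s,["tray","dock","stone_green","stone_blue","stone_orange"])
    if v=="top": t=s
c=proj(t,[[.52,-.24,.03]])[0].astype(int)
cv2.imwrite("pics/dock1.png",cv2.resize(t["img"][c[1]-50:c[1]+50,c[0]-60:c[0]+60],(720,600),interpolation=cv2.INTER_CUBIC)); print(c)
D=np.array([.562,-.2395]);yd=-6.2;Y=np.radians(yd);ex=np.array([np.cos(Y),np.sin(Y)])
rel([((*(D+ex*(d-.0855)),.022),yd) for d in (-.11,-.06,0.0275)])
```

```text
31.6 [ 0.36542417 -0.216606    0.02454183] [-3.13240662e+00  1.70913801e-01 -2.10593505e-03] [ 3.38002352 15.20855054 23.94602136] 0.011256598523135047 63.21719706058502
tray [([0.452, -0.227, 0.002], 0.95)]
dock [([0.562, -0.241, -0.001], 0.6)]
stone_green [([0.69, -0.048, -0.001], 0.6), ([0.48, -0.226, 0.028], 0.59), ([0.462, 0.492, 0.0], 0.59)]
stone_blue []
stone_orange []
tray [([0.449, -0.221, -0.0], 0.62), ([0.596, 0.478, -0.004], 0.38)]
dock [([0.566, -0.23, -0.002], 0.65), ([0.595, 0.082, 0.002], 0.5), ([0.362, -0.219, 0.039], 0.19)]
stone_green [([0.465, 0.496, -0.0], 0.65), ([0.423, 0.415, -0.002], 0.47), ([0.57, -0.235, 0.001], 0.43)]
stone_blue [([0.418, -0.245, 0.008], 0.38)]
stone_orange []
[333 192]
turn [-0.1, -0.1, 0.0] shift [0.0022, 0.0007, 0.0026]
turn [-0.1, -0.1, 0.0] shift [0.0522, 0.0007, 0.0027]
turn [-0.1, -0.1, 0.0] shift [0.1397, 0.0007, 0.0028]
```

View pics/dock1.png

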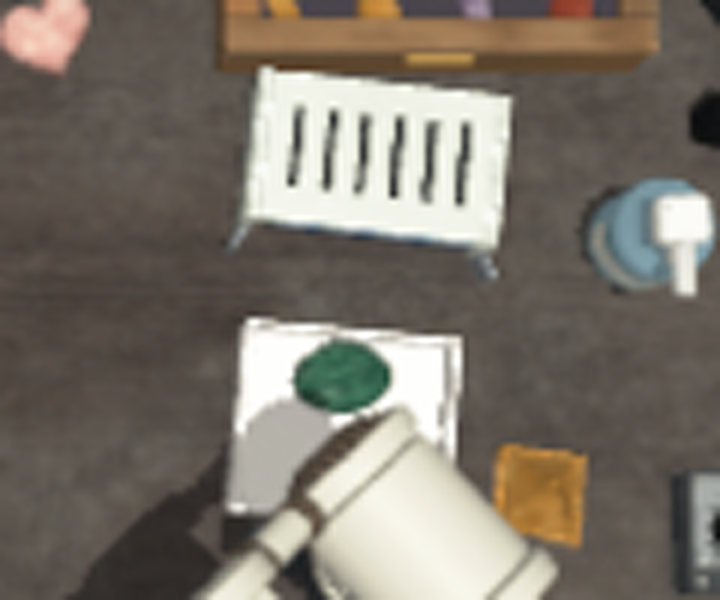

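The top crop shows the tray at (345,420) square in front of the dock mouth at (370,230), with the green stone in it. I'll check the lateral alignment numerically.

Run:
```python
from h import *
s=robot.snapshot("top")
b=lambda u,v,z: back(s,(273+u/6,142+v/6),z)[:2]
Y=np.radians(-6.2); ex=np.array([np.cos(Y),np.sin(Y)]);ey=np.array([-ex[1],ex[0]])
lat=lambda p:((p-[.562,-.2404])@np.array([ex,ey]).T*1000).round(1)
for n,u,v,z in [("roofFL",246,218,.07),("roofFR",495,248,.07),("roofBL",264,68,.07),("roofBR",512,96,.07),("lipL",232,247,.06),("lipR",490,276,.06),("trayBL",245,318,.035),("trayBR",462,338,.035),("trayFL",228,512,.035)]: print(n,lat(b(u,v,z)))
o=robot.get_obs();print(lat(np.array(o["ee_pos"][:2])),np.degrees(o["ee_rot"]))
```

```text
roofFL [-3.9 76.4]
roofFR [ -5.7 -72.7]
roofBL [88.  74.3]
roofBR [ 87.1 -75.1]
lipL [-20.6  82.2]
lipR [-21.3 -72.9]
trayBL [-59.2  68.1]
trayBR [-57.1 -63.6]
trayFL [-177.2   67.1]
[-197.8    1.6] [-1.79675922e+02  9.72088706e+00 -1.61493963e-01]
```

Call:
servo_tool(commands="0 0 0 0.008 0.001 -0.001 0; 0 0 0 0.022 0.001 -0.001 0; 0 0 0 0.038 0.001 -0.001 0; 0 0 0 0.054 0.001 -0.001 0; 0 0 0 0.07 0.001 -0.001 0; 0 0 0 0.086 0.001 -0.001 0; 0 0 0 0.1 0.001 -0.001 0; 0 0 0 0.11 0.001 -0.001 0")

```text
t: 33.25
ee_pos: [0.4716, -0.2303, 0.0248]
ee_rot: [-3.135, 0.169, 0.01]
wrist_force: [-13.6, 0.6, 18.2]
gripper_width: 0.0113
grasp_force: 61.9
```

Call:
servo_tool(commands="0 0 0 0.006 0 0 0; 0 0 0 0.012 0 0 0; 0 0 0 0.018 0 0 0; 0 0 0 0.023 0 0 0; 0 0 0 0.028 0 0 0; 0 0 0 0.031 0 0 0; 0 0 0 0.033 0 0 0; 0 0 0 0.033 0 0 0")

```text
t: 34.25
ee_pos: [0.5038, -0.2339, 0.0248]
ee_rot: [-3.135, 0.169, 0.01]
wrist_force: [-13.1, 1.7, 16.7]
gripper_width: 0.011
grasp_force: 61.6
```

Run:
```python
from h import *
o=robot.get_obs();print(o["t"],o["ee_pos"],o["ee_rot"],o["wrist_force"],o["gripper_width"],o["grasp_force"])
for v in("top","side"):
    s=robot.snapshot(v); marks(s,["tray","tray_tab","dock"])
```

```text
34.25 [ 0.50380944 -0.23385887  0.02481563] [-3.13528114  0.1689701   0.01046348] [-13.07980089   1.73433451  16.71971985] 0.01097263993252406 61.58163070678711
tray [([0.589, -0.247, 0.004], 0.53)]
tray_tab [([0.501, -0.233, 0.043], 0.61)]
dock [([0.563, -0.242, 0.001], 0.75), ([0.407, -0.35, -0.001], 0.28)]
tray [([0.586, -0.243, -0.002], 0.56), ([0.563, -0.411, -0.002], 0.4)]
tray_tab [([0.5, -0.236, 0.041], 0.52), ([0.589, -0.241, -0.001], 0.45)]
dock [([0.593, 0.477, -0.004], 0.73), ([0.565, -0.234, 0.001], 0.66)]
```

Inside, with no contact at the back yet (only sliding friction); I'll push gently on.

Call:
servo_tool(commands="0 0 0 0.001 0 0 0; 0 0 0 0.002 0 0 0; 0 0 0 0.003 0 0 0; 0 0 0 0.004 0 0 0; 0 0 0 0.005 0 0 0; 0 0 0 0.006 0 0 0; 0 0 0 0.007 0 0 0; 0 0 0 0.008 0 0 0")

```text
t: 35.65
ee_pos: [0.5041, -0.2336, 0.0245]
ee_rot: [-3.132, 0.165, 0.041]
wrist_force: [-46.3, 4.0, 43.8]
gripper_width: 0.0114
grasp_force: 65.6
```

The tool no longer advances as the force builds, and the tray is at about +27.7 mm, so it is home. I'll ease off, release and rise.

Call:
servo_tool(commands="0 0 0 -0.004 0 0 0; 0 0 0 -0.007 0 0 0; 0 0 0 -0.007 0 0 0.5; 0 0 0 -0.007 0 0 0.5; 0 0 0 -0.007 0 0 0.5; 0 0 0 -0.007 0 -0.02 0.5; 0 0 0 -0.012 0 -0.06 0.5; 0 0 0 -0.04 0 -0.12 0.5")

```text
t: 36.65
ee_pos: [0.4758, -0.2307, 0.1408]
ee_rot: [-3.135, 0.169, 0.003]
wrist_force: [0.3, -0.3, 0.4]
gripper_width: 0.0426
grasp_force: 0.0
```

Call:
servo_tool(commands="0 0 0 -0.03 -0.03 -0.04 0.5; 0 0 0 -0.05 -0.07 -0.06 0.5; 0 0 0 -0.07 -0.12 -0.08 0.5; 0 0 0 -0.07 -0.16 -0.08 0.5; 0 0 0 -0.07 -0.19 -0.08 0.5; 0 0 0 -0.07 -0.2 -0.08 0.5; 0 0 0 -0.07 -0.2 -0.08 0.5; 0 0 0 -0.07 -0.2 -0.08 0.5")

```text
t: 37.65
ee_pos: [0.4285, -0.0258, 0.2207]
ee_rot: [3.137, -0.172, -0.001]
wrist_force: [0.1, -0.3, -0.3]
gripper_width: 0.0425
grasp_force: 0.0
```

```bash
python3 q.py
python3 - <<'E'
from h import *
for v in("top","side"):
    s=robot.snapshot(v); marks(s,["tray","tray_tab","dock","stone_blue","stone_orange","stone_green"])
    c=proj(s,[[.56,-.24,.03]])[0].astype(int); print(c)
    a=cv2.resize(s["img"][c[1]-40:c[1]+40,c[0]-40:c[0]+40],(400,400),interpolation=cv2.INTER_CUBIC)
    b=a if v=="top" else np.hstack([b,a])
cv2.imwrite("pics/end.png",b)
E
```

```text
37.65 [ 0.42845077 -0.02581586  0.2207247 ] [ 0.08848297 -0.29912137 -0.26489019] 0.0424900098414608
174 [282.16 313.25] [272 303] [292 322] ref 172 282.04 313.26 [272 304] [292 322]
tray [([0.592, -0.244, 0.004], 0.69), ([0.407, -0.347, -0.004], 0.66), ([0.591, 0.086, 0.211], 0.49)]
tray_tab [([0.5, -0.232, 0.041], 0.82)]
dock [([0.563, -0.24, -0.001], 0.87)]
stone_blue [([0.558, -0.261, 0.002], 0.38)]
stone_orange [([0.559, -0.415, 0.002], 0.66), ([0.543, -0.293, 0.02], 0.41)]
stone_green [([0.465, 0.491, 0.004], 0.59), ([0.421, 0.416, 0.001], 0.54)]
[333 181]
tray []
tray_tab [([0.501, -0.234, 0.04], 0.8)]
dock [([0.565, -0.233, -0.001], 0.69)]
stone_blue [([0.558, -0.265, 0.004], 0.58)]
stone_orange []
stone_green [([0.687, -0.047, -0.002], 0.38)]
[256 194]
```

View pics/end.png

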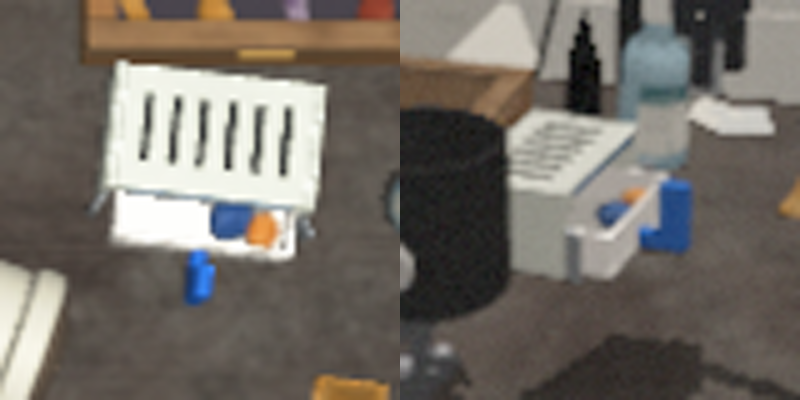

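The end crop shows the tray in the dock with blue (232,220) and orange (262,228) visible in it, and the tab at (200,278). I'll check how far the tray sticks out.

Run:
```python
from h import *
s=robot.snapshot("top")
b=lambda u,v,z: back(s,(293+u/5,141+v/5),z)[:2]
Y=np.radians(-6.2); ex=np.array([np.cos(Y),np.sin(Y)]);ey=np.array([-ex[1],ex[0]])
lat=lambda p:((p-[.562,-.2404])@np.array([ex,ey]).T*1000).round(1)
for n,u,v,z in [("roofFL",108,186,.07),("roofFR",318,210,.07),("trayFL",112,241,.035),("trayFR",293,260,.035),("tab",200,258,.058),("tabend",197,300,.04),("roofBL",120,62,.07),("roofBR",327,86,.07)]: print(n,lat(b(u,v,z)))
```

```text
roofFL [-3.1 74.3]
roofFR [ -4.1 -76.5]
trayFL [-37.4  64.5]
trayFR [-37.  -67.7]
tab [-46.1   2.6]
tabend [-74.4  -0.3]
roofBL [87.8 74.3]
roofBR [ 86.4 -75.4]
```

```bash
python3 -c "
from bench import robot
print(robot.finish_job())"
```

```text
the job is handed in; nothing more can be done
None
```

The job is handed in: the stones were poured into the tray, the barrel was swung back fully upright, and the loaded tray was pushed home in the dock; the last pictures show blue and orange in it, but green was under the dock roof and couldn't be seen.

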